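# Pack the resin prints and close the light-safe case

### The job

Pack the prints for the walk to the curing oven: stand the pagoda print from the big glass dish in the free rectangular pocket of the foam-lined case, and see that every print in the case sits right down in a pocket of its own shape, upright, with nothing standing above the rim. Then bring the amber lid gently down until it is fully shut. Set the prints down rather than dropping them, do not press the lid onto them, and leave everything else on the bench where it is.

Things in the scene. Friction and masses are not known exactly. Their poses are not given: they have to be found in the camera images.
- case: Aluminium instrument case, open on top, fixed to the bench: 180 mm (its x) by 260 mm (its y), rim 60 mm above the bench, walls 5 mm, latches and handle (out to 16 mm) on the front. Origin: centre of the underside; z up. x points from the front to the hinge side, which lies roughly on the robot's left. Dark foam fills it up to 32 mm above the bench (28 mm below the rim), with four pockets 18 mm deep and blue at the bottom, their floors 14 mm above the bench.
- case_lid (a joint): The case lid: amber pane in an aluminium frame, 180 mm (from hinge to free edge) by 260 mm by 8 mm, about 0.32 kg, hinged on the case's +x rim. 0 = shut (flat on the rim, the stop), positive = open; upright at 1.57, at most 2.05. Starts open at 1.65 to 1.95. The friction hinge (0.42 N m) holds it wherever it is left; it takes about 3 to 5 N near the free edge to swing it.
- lid_hinge (a point): Middle of the hinge line, 60 mm above the bench, 90 mm from the case's middle along its x, fixed. The lid's underside passes through it when shut.
- lid_edge (a point): Middle of the lid's free edge, half way through its 8 mm thickness; 180 mm from the hinge line. Its axes turn with the lid: z is the normal of its outer face (up when shut), x points to the hinge.
- tower_pocket (a point): Centre of the floor of the free rectangular pocket, 47 mm (case x) by 41 mm (case y), 18 mm deep, for the pagoda. Axes as the case.
- boat_pocket_1 (a point): Centre of the floor of one of two like boat pockets, 63 mm (case x) by 33 mm (case y), 18 mm deep. Axes as the case. Either boat fits either one, either way round.
- boat_pocket_2 (a point): Centre of the floor of the other boat pocket, 62 mm beside the first along the case's y; same size and axes.
- ring_pocket (a point): Centre of the floor of the round pocket, 51 mm across, 18 mm deep, at the hinge side; the case ring lies in it.
- tower: Pagoda print, amber resin, 40 mm tall, about 28 g, starts upright in the dish. Origin: centre of the underside; z up. Foot 40 mm (its x) by 34 mm (its y) by 5 mm; lower roof 38 by 32 mm up to 17 mm; middle roof 30 by 24 mm with flat upright edges from 24 to 29 mm above the underside (grasp here, across its y); top roof 24 by 18 mm; ridge along x on top. Fits its pocket either way round.
- boat_pale: Boat print, pale resin, 56 mm long (its x, bow at +x), 26 mm beam, 20 g. Origin: centre of the underside; z up. Hull 16 mm high; cabin 24 mm long (from 18 mm aft to 6 mm ahead of the origin) by 18 mm wide with flat sides from 16 to 36 mm; funnel to 40 mm. Starts in the case, at one of the boat pockets, perhaps not seated in it.
- boat_amber: Boat print like boat_pale in amber resin, same sizes and origin. Starts in the case at the other boat pocket.
- ring_case: Pale porous ring print, 39 mm across with a 19 mm hole, on an amber disc 43 mm across, 13 mm tall in all, lying in the round pocket. Origin: centre of the underside; z up. 
- dish: Clear glass dish, 150 mm across, 20 mm tall, loose on the bench, inner floor 3 mm above its underside, 0.35 kg. Holds the pagoda and a ring print. Origin: centre of the underside; z up. 
- ring_dish: Pale porous ring print on a pale disc, 43 mm across, 13 mm tall, lying in the dish; it stays there. Origin: centre of the underside; z up. 
- wash_bottle: White squeeze bottle with red cap and spout, 66 mm across, 185 mm tall. Origin: centre of the underside; z up. 
- resin_bottle: Amber bottle with black cap, 72 mm across, 165 mm tall. Origin: centre of the underside; z up. 
- beaker: Glass beaker, 68 mm across, 85 mm tall. Origin: centre of the underside; z up. 
- sample_jar: Small glass jar with blue cap, 48 mm across, 55 mm tall. Origin: centre of the underside; z up. 
- scraper: Scraper with a handle, lying on the bench. Origin: its middle, underside.
- tweezers: Steel tweezers, 120 mm long, lying on the bench. Origin: middle of the underside.
There are look-alikes about, which are no part of the job. Leave any pink or turquoise look-alike of the tower alone. Leave any purple look-alike of the boat_pale alone.

How it is judged:
On the way:
1. with the lid still open, the pagoda stands in its pocket and both boats and the ring sit down in theirs, all let go (horizontal distance between tower and tower_pocket below 0.008 m and z of tower in the frame of tower_pocket below 0.004 m and angle between each of tower, ring_case's own z axis and vertical below 0.1 rad and (((horizontal distance between boat_pale and boat_pocket_1 below 0.008 m and z of boat_pale in the frame of boat_pocket_1 below 0.004 m and angle between boat_pale's own z axis and vertical below 0.1 rad) and (horizontal distance between boat_amber and boat_pocket_2 below 0.008 m and z of boat_amber in the frame of boat_pocket_2 below 0.004 m and angle between boat_amber's own z axis and vertical below 0.1 rad)) or ((horizontal distance between boat_pale and boat_pocket_2 below 0.008 m and z of boat_pale in the frame of boat_pocket_2 below 0.004 m and angle between boat_pale's own z axis and vertical below 0.1 rad) and (horizontal distance between boat_amber and boat_pocket_1 below 0.008 m and z of boat_amber in the frame of boat_pocket_1 below 0.004 m and angle between boat_amber's own z axis and vertical below 0.1 rad))) and horizontal distance between ring_case and ring_pocket below 0.008 m and z of ring_case in the frame of ring_pocket below 0.004 m and contact force between the fingers and tower below 0.2 N and contact force between the fingers and boat_pale below 0.2 N and contact force between the fingers and boat_amber below 0.2 N and value of joint case_lid above 1 rad), for 0.2 s.
At the end, for the whole second after the job is handed in: Lid shut to within 0.03 rad. Pagoda, boats (either boat pocket each) and case ring upright within 0.1 rad, at rest, within 8 mm of the middle of their own pocket and 4 mm of its floor (value of joint case_lid below 0.03 rad and horizontal distance between tower and tower_pocket below 0.008 m and z of tower in the frame of tower_pocket below 0.004 m and angle between each of tower, ring_case's own z axis and vertical below 0.1 rad and (((horizontal distance between boat_pale and boat_pocket_1 below 0.008 m and z of boat_pale in the frame of boat_pocket_1 below 0.004 m and angle between boat_pale's own z axis and vertical below 0.1 rad) and (horizontal distance between boat_amber and boat_pocket_2 below 0.008 m and z of boat_amber in the frame of boat_pocket_2 below 0.004 m and angle between boat_amber's own z axis and vertical below 0.1 rad)) or ((horizontal distance between boat_pale and boat_pocket_2 below 0.008 m and z of boat_pale in the frame of boat_pocket_2 below 0.004 m and angle between boat_pale's own z axis and vertical below 0.1 rad) and (horizontal distance between boat_amber and boat_pocket_1 below 0.008 m and z of boat_amber in the frame of boat_pocket_1 below 0.004 m and angle between boat_amber's own z axis and vertical below 0.1 rad))) and horizontal distance between ring_case and ring_pocket below 0.008 m and z of ring_case in the frame of ring_pocket below 0.004 m and linear speed of each of tower, boat_pale, boat_amber below 0.02 m/s); the robot touches nothing.
It fails at once if the lid slams: faster than 1.5 rad/s in its last 0.15 rad (value of joint case_lid below 0.15 rad and velocity of joint case_lid below -1.5 rad/s).
It fails at once if the lid is pressed onto a print with more than 4 N (contact force between case_lid and tower above 4 N or contact force between case_lid and boat_pale above 4 N or contact force between case_lid and boat_amber above 4 N or contact force between case_lid and ring_case above 4 N).
It fails at once if a print is dropped: faster than 0.7 m/s out of the fingers (a fall of 25 mm) ((contact force between the fingers and tower below 0.1 N and linear speed of tower above 0.7 m/s) or (contact force between the fingers and boat_pale below 0.1 N and linear speed of boat_pale above 0.7 m/s) or (contact force between the fingers and boat_amber below 0.1 N and linear speed of boat_amber above 0.7 m/s)).
It fails at once if another thing on the bench (the dish, the ring in it, bottles, beaker, jar, scraper, tweezers) is moved by more than 40 mm (distance of any of ring_dish, dish, wash_bottle, resin_bottle, beaker, sample_jar, scraper, tweezers from where it was at the start of the episode above 0.04 m).
It also fails if it takes over 67 s, if anything falls off the work surface, if the arm or the gripper's body presses on something with over 40 N, if the wrist force passes 120 N, or if a joint passes its speed limit or range.

### The arm

A 6-joint arm with a two-finger parallel gripper is mounted at the origin on the work surface. World frame = base frame: x ahead of the robot, y to its left, z up, the work surface at z = 0. Lengths are in m, angles in rad, forces in N, time in s.
With the tool pointing down it reaches from about 0.225 to 0.875 m from the base axis. Payload 3.4 kg.
Tool frame: the origin (TCP) lies between the finger pads; the fingertips stand 11 mm ahead of it and the grasp point (between the pads) lies 8 mm behind it; z points along the fingers, y is the line along which they close (so a half turn about z gives the same grasp; the last joint's range is limited). The gripper opens to 85 mm and grips with 20 to 120 N. Pads are 22 mm wide; open, the fingers measure 114 mm over their backs; the gripper's body (76 mm by 85 mm) begins 54 mm behind the grasp point. The pads swing forward as they close: fully open they stand 13 mm farther back than shut.
Start: joints at [1.064, 0.276, 1.505, -0, 1.361, -0.121], TCP at [0.216, 0.533, 0.242] pointing down, gripper open.
Joint ranges: [-2.89, 2.89], [-0.75, 2.08], [0.22, 2.7], [-1.18, 4.32], [0.11, 2.71], [-2.7, 2.7]. Speed limits (rad/s): [2.57, 2.57, 3.14, 3.14, 3.14, 3.14].

### API

Orientations are given as a unit quaternion [w, x, y, z].
In Python, from rig import manip, imaging gives the robot as it stands. The module is installed in compiled form; this text tells all that it offers.
- The arm moves only by the tool jog_arm, never from a script. Its argument "deltas" is one flat list of numbers, 7 for each row, row after row: the turn, a rotation vector about the world's x, y, z in degrees, then the shift along the world's x, y, z in mm, then the opening, from 0 (shut) to 1 (fully open). In form: [ax, ay, az, tx, ty, tz, gripper, ax, ay, az, tx, ty, tz, gripper, ...]. A call has 1 to 20 rows; each row is the pose to reach, as a shift and turn from the pose commanded when the call began; what a row does not reach only later rows make up. A row lasts 1/10 s, in which the tool goes at most 50 mm and 8.59 degrees, less where a joint would pass 70% of its speed; a pose out of reach is approached as far as the arm can. A call with a gripper value outside its range is refused whole. The fingers move at their own pace and stop on an object; "grip_force" is the grip in N (left out, the last holds). Time passes only in rows, so rows that repeat a pose let the fingers close. It gives the time, the measured TCP pose, the force, the opening and the grip force at its end, in the units of the state.
- manip.get_state(): the state, without advancing time (a new reading comes with each control period).
- imaging.get_image(name): name is "side" or "top" or "wrist"; returns the picture (480x640x3 uint8, blue, green, red); there is no depth.
- imaging.calibration(name): a dict with "mtx" (3x3 intrinsics, pixels), "dist" ([k1, k2, p1, p2, k3] as OpenCV has them; the pictures are not rectified), "cam_to_world" (4x4, takes a point from camera to world coordinates). Camera axes: x right, y down, z forward; pixel columns grow to the right and rows downward; lengths in m; the calibration is good to about 2 mm. A picture is of the moment at which its call begins: read the wrist's pose just before it. calibration takes no time and is no camera call; for the wrist camera it gives the pose at the moment of the call.
- manip.sign_off(): hands the job in; it is judged then, once.
The state is a dict: "clock": time; "qpos": joint angles; "qd": joint speeds; "effort": joint torques, N m; "position": TCP position; "ee_rot": TCP orientation; "contact_force": force on the tool from outside, world axes, zero at the start; "moment": the same for the moment, N m; "width": finger opening in m; "gripper_force": force on a finger pad.
Only numpy, scipy, OpenCV 4.12 (cv2) and the standard library are available. Lean on these libraries where they do the work, as an engineer would, in place of code of your own. Each camera call takes 0.05 s, during which the arm holds its last target. There are 200 camera calls.

## Working session

There is one attempt and no reset: what is moved stays moved. The work goes in short steps, Python scripts to look and compute and a tool call to move; the robot and the scene stay as the last step left them, time stands still between calls to the robot, and variables do not carry over. Pictures are saved under pics/ and viewed, at most 10 in all, crops included, and the job is handed in when it is done.

Besides the shell and the picture viewer there is one more tool, called after ">>>" as name(argument=value, ...) on one line, values as JSON. jog_arm: Moves the arm, as the interface text tells. Its arguments: {"type":"object","properties":{"deltas":{"type":"array"},"grip_force":{"type":"number"}},"required":["deltas"]}

```bash
mkdir -p pics; cat > h.py <<'E'
import numpy as np, cv2
from rig import manip, imaging
def cal(n):
    c=imaging.calibration(n); return np.array(c["mtx"],float),np.array(c["dist"],float),np.array(c["cam_to_world"],float)
def ray(c,px):
    K,d,T=c; u=cv2.undistortPoints(np.array(px,float).reshape(-1,1,2),K,d).reshape(-1,2)
    return T[:3,3],np.c_[u,np.ones(len(u))]@T[:3,:3].T
def atz(c,px,z):
    o,r=ray(c,px); return o+r*((z-o[2])/r[:,2:3])
def proj(c,P):
    K,d,T=c; M=np.linalg.inv(T); return cv2.projectPoints(np.array(P,float).reshape(-1,1,3),cv2.Rodrigues(M[:3,:3])[0],M[:3,3],K,d)[0].reshape(-1,2)
def crop(im,x0,y0,x1,y1,s,f):
    cv2.imwrite(f,cv2.resize(im[y0:y1,x0:x1],None,fx=s,fy=s,interpolation=cv2.INTER_CUBIC))
E
python3 - <<'E'
from h import *
ims=[imaging.get_image(n) for n in("top","side","wrist")]
for n,i in zip("tsw",ims): cv2.imwrite(f"pics/{n}0.png",i)
a=np.vstack([np.hstack([ims[0],ims[1]])]); 
s=manip.get_state(); print(s["clock"],s["position"],s["ee_rot"],s["contact_force"],s["width"])
for n in("top","side","wrist"): print(n,cal(n)[0].round(0).tolist(),cal(n)[2].round(3).tolist())
E
```

```text
0.15 [0.216198   0.53242782 0.24162327] [-2.09867314e-04  1.91696479e-01  9.81454010e-01 -6.64687595e-04] [ 0.00276598  1.20785742 -0.82296295] 0.08513023245746765
top [[587.0, 0.0, 327.0], [0.0, 587.0, 246.0], [0.0, 0.0, 1.0]] [[0.019, -0.995, 0.095, 0.413], [-1.0, -0.02, -0.01, 0.042], [0.012, -0.095, -0.995, 1.644], [0.0, 0.0, 0.0, 1.0]]
side [[449.0, 0.0, 329.0], [0.0, 449.0, 241.0], [0.0, 0.0, 1.0]] [[0.907, -0.232, 0.351, 0.182], [-0.42, -0.525, 0.741, -0.773], [0.012, -0.819, -0.573, 0.681], [0.0, 0.0, 0.0, 1.0]]
wrist [[364.0, 0.0, 318.0], [0.0, 364.0, 239.0], [0.0, 0.0, 1.0]] [[0.376, 0.889, 0.26, 0.151], [0.926, -0.361, -0.107, 0.56], [-0.001, 0.281, -0.96, 0.373], [0.0, 0.0, 0.0, 1.0]]
```

View pics/t0.png

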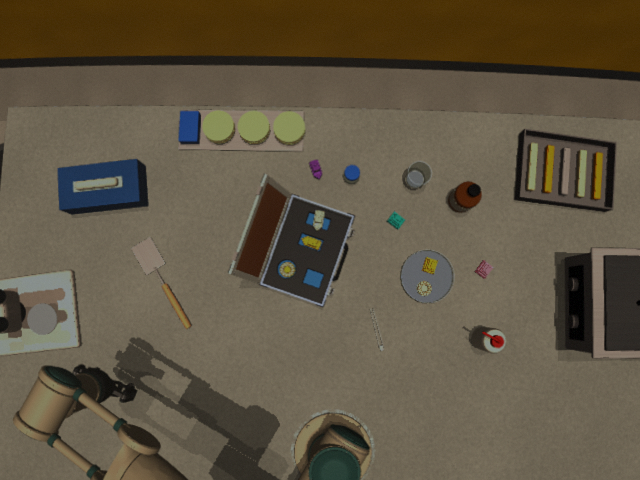

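View pics/s0.png

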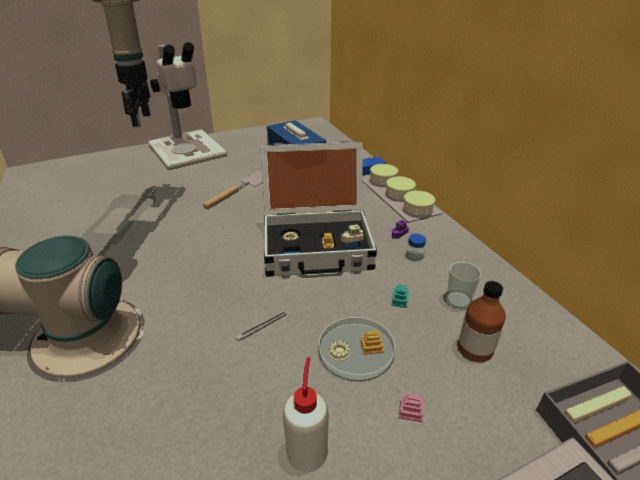

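Top view: the tower candidates are amber at (430,265) in the dish, turquoise at (397,220) and pink at (483,269). I choose the amber one in the dish. The boat candidates are pale at (318,219), which looks crosswise, amber at (312,241), and purple at (316,169), which I leave alone. The case is around (307,250), with its lid open to the left.

```bash
python3 - <<'E'
from h import *
im=imaging.get_image("top"); im=cv2.convertScaleAbs(im,alpha=1.5)
crop(im,225,170,465,310,3.33,"pics/t1.png")
E
```

```text
(no output)
```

View pics/t1.png

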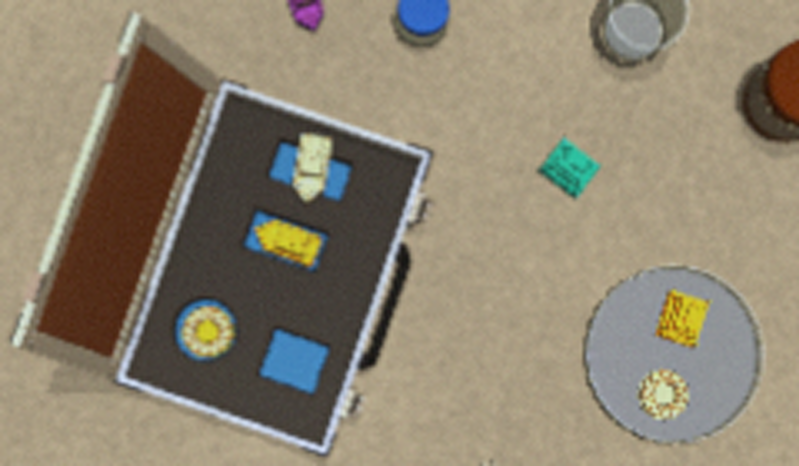

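The crop shows the pale boat lying across the upper boat pocket (bow at about (312,200)). The amber boat seems to sit along its pocket at (287,240). The ring is at (205,330), the free pocket at (295,361) and the amber pagoda at (683,318).

```bash
python3 - <<'E'
from h import *
c=cal("top"); f=lambda p:np.array(p,float)/3.33+[225,170]-0.35
R=atz(c,f([(222,86),(430,154),(325,450),(120,380)]),.06)
print(R.round(4)); print("centre",R.mean(0).round(4))
x=(R[0]+R[3]-R[1]-R[2]); y=(R[0]+R[1]-R[2]-R[3])
print("yaw x",np.degrees(np.arctan2(x[1],x[0])),"yaw y",np.degrees(np.arctan2(y[1],y[0])), np.linalg.norm(x)/2,np.linalg.norm(y)/2)
print("floors",atz(c,f([(310,171),(286,241),(205,330),(295,361)]),.025).round(4).tolist())
print("tower",atz(c,f([(672,290),(710,297),(694,348),(656,338)]),.03).round(4).tolist())
print("pale",atz(c,f([(312,133),(312,200),(312,165)]),.045).round(4).tolist())
print("dish",atz(c,f([(673,354)]),.02), "lid top",atz(c,f([(137,14),(17,345)]),.24).round(3).tolist())
E
```

```text
[[ 0.7011  0.1267  0.06  ]
 [ 0.6482 -0.0449  0.06  ]
 [ 0.4053  0.0363  0.06  ]
 [ 0.4584  0.2033  0.06  ]]
centre [0.5532 0.0804 0.06  ]
yaw x 72.63093625418476 yaw y -18.000682895034377 0.17746592311711862 0.25527339041562835
floors [[0.6369, 0.0532, 0.025], [0.5777, 0.072, 0.025], [0.5023, 0.1375, 0.025], [0.4781, 0.0624, 0.025]]
tower [[0.5428, -0.2501, 0.03], [0.5376, -0.2821, 0.03], [0.4948, -0.2688, 0.03], [0.5025, -0.2369, 0.03]]
pale [[0.6659, 0.0521, 0.045], [0.6101, 0.051, 0.045], [0.6392, 0.0516, 0.045]]
dish [[ 0.48997117 -0.25301005  0.02      ]] lid top [[0.721, 0.181, 0.24], [0.477, 0.26, 0.24]]
```

>>> jog_arm(deltas=[0, 0, 0, 0, 0, 50, 0.4, 0, 0, 0, 0, 0, 100, 0.4, 0, 0, 0, 0, 0, 140, 0.4, 0, 0, 22, 384, -462, 140, 0.4, 0, 0, 22, 384, -462, 140, 0.4, 0, 0, 22, 384, -462, 140, 0.4, 0, 0, 22, 384, -462, 140, 0.4, 0, 0, 22, 384, -462, 140, 0.4, 0, 0, 22, 384, -462, 140, 0.4, 0, 0, 22, 384, -462, 140, 0.4, 0, 0, 22, 384, -462, 140, 0.4, 0, 0, 22, 384, -462, 140, 0.4, 0, 0, 22, 384, -462, 140, 0.4, 0, 0, 22, 384, -462, 140, 0.4, 0, 0, 22, 384, -462, 140, 0.4, 0, 0, 22, 384, -462, 60, 0.4, 0, 0, 22, 384, -462, 60, 0.4, 0, 0, 22, 384, -462, 60, 0.4, 0, 0, 22, 384, -462, 60, 0.4], grip_force=20)

```text
clock: 2.1
position: [0.6004, 0.0709, 0.3026]
ee_rot: [-0.0, 0.001, 1.0, 0.0]
contact_force: [-0.4, -0.9, 0.5]
width: 0.0343
gripper_force: 0.0
```

```bash
python3 - <<'E'
from h import *
s=manip.get_state(); c=cal("wrist"); im=imaging.get_image("wrist")
np.savez("w1.npz",K=c[0],d=c[1],T=c[2],im=im)
print(s["clock"],s["position"],s["ee_rot"],s["contact_force"],s["width"],c[2].round(3).tolist())
im=cv2.convertScaleAbs(im,alpha=1.3)
crop(im,0,0,640,480,1.25,"pics/w1.png")
E
```

```text
2.1 [0.60040838 0.07085029 0.30258898] [-3.08550543e-04  9.24888925e-04  9.99999517e-01  1.20409096e-04] [-0.3533646  -0.87478091  0.47095846] 0.03426080168931421 [[0.002, 0.96, 0.28, 0.53], [1.0, -0.002, -0.0, 0.071], [0.0, 0.28, -0.96, 0.434], [0.0, 0.0, 0.0, 1.0]]
```

View pics/w1.png

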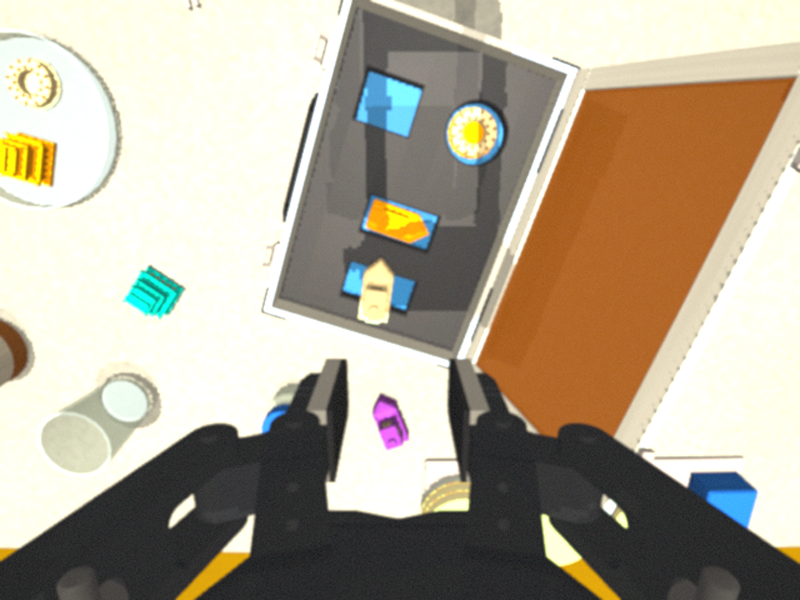

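The wrist view shows the case with the pale boat across its pocket, bow at (378,262) and stern at (375,320). The amber boat is in its pocket at (398,222), and the free pocket is at (390,102). I'll enlarge it.

```bash
python3 - <<'E'
from h import *
im=np.load("w1.npz")["im"]
a=cv2.resize(im[150:270,265:365],None,fx=5,fy=5,interpolation=cv2.INTER_CUBIC)
b=cv2.resize(im[50:150,275:347],None,fx=4,fy=4,interpolation=cv2.INTER_CUBIC)
o=np.zeros((600,800,3),np.uint8); o[:600,:500]=a; o[:400,505:793]=b
cv2.imwrite("pics/w2.png",o)
E
```

```text
(no output)
```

View pics/w2.png

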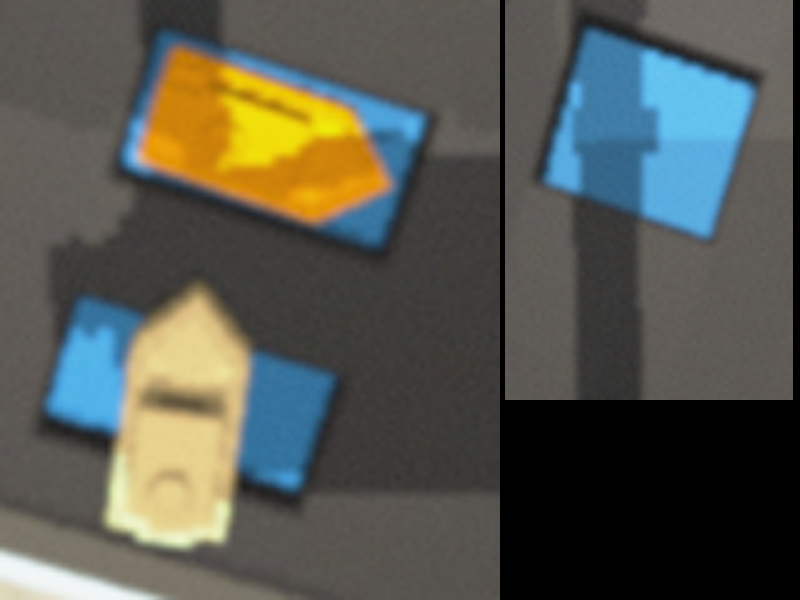

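Amber boat seated inside its pocket (hull within the blue outline). Pale boat bow tip at (200,282), stern at about (167,537) in the crop. Pocket corners are read off below.

```bash
python3 - <<'E'
from h import *
z=np.load("w1.npz"); c=(z["K"],z["d"],z["T"])
a=lambda p:(np.array(p,float)-2)/5+[265,150]
b=lambda p:(np.array(p,float)-[505,0]-1.5)/4+[275,50]
w=lambda p:np.array(p,float)/1.25
def rect(far,near,n):
    F=atz(c,far,.014);N=atz(c,near,.032);P=np.vstack([F,N]); x=(F[1]-F[0]+N[1]-N[0])/2; y=(N.mean(0)-F.mean(0))
    print(n,P.mean(0)[:2].round(4),"yaw",np.degrees(np.arctan2(x[1],x[0])).round(1),np.linalg.norm(x[:2])*1e3,np.linalg.norm(y[:2])*1e3)
rect(a([(42,412),(300,492)]),a([(78,295),(340,372)]),"boatpocket")
rect(a([(122,166),(383,246)]),a([(160,32),(432,113)]),"amberpocket")
rect(b([(585,28),(755,88)]),b([(540,182),(712,240)]),"towerpocket")
bow,st=atz(c,a([(200,282),(167,535)]),.048); v=bow-st
print("pale",bow,st,((bow+st)/2).round(4),np.degrees(np.arctan2(v[1],v[0])),np.linalg.norm(v))
P=atz(c,a([(250,350),(228,540),(105,525),(130,350)]),.048);print(P.round(4), P[1:3].mean(0))
bow,st=atz(c,a([(392,186),(157,100)]),.030); v=bow-st
print("amber",((bow+st)/2).round(4),np.degrees(np.arctan2(v[1],v[0])),np.linalg.norm(v))
print("rim",atz(c,w([(577,66),(462,360),(268,312)]),.06).round(4))
E
python3 - <<'E'
from h import *
crop(np.load("w1.npz")["im"],0,30,100,170,4,"pics/tw.png")
E
```

```text
boatpocket [0.6371 0.0534] yaw 72.5 63.345240638605084 34.690586854353434
amberpocket [0.5785 0.0731] yaw 73.2 62.448483319283866 33.31312660193119
towerpocket [0.4793 0.0638] yaw 72.0 47.120659432065096 41.38826652660598
pale [0.60554833 0.05694967 0.048     ] [0.66307975 0.04884448 0.048     ] [0.6343 0.0529 0.048 ] 171.98078411000958 0.058099554804937566
[[0.6206 0.0676 0.048 ]
 [0.6643 0.0625 0.048 ]
 [0.6607 0.035  0.048 ]
 [0.6205 0.0415 0.048 ]] [0.66249037 0.04875774 0.048     ]
amber [0.578  0.0733 0.03  ] 69.89381693136174 0.05521701868791685
rim [[ 0.4569  0.2068  0.06  ]
 [ 0.6961  0.1288  0.06  ]
 [ 0.6508 -0.0408  0.06  ]]
```

View pics/tw.png

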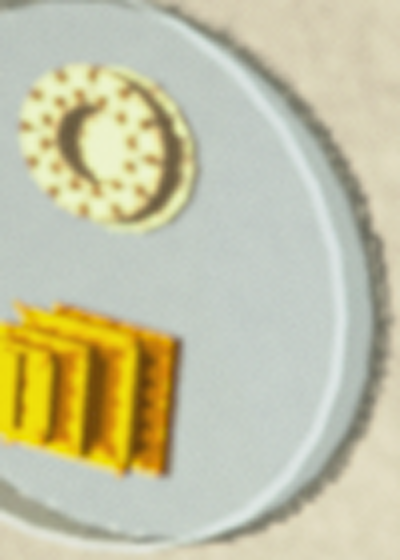

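Pale boat: centre (0.634, 0.053), bow yaw 172°, while its pocket yaw is 72.4°. I'll grasp the cabin across the beam. The pagoda is at the left edge of the crop, in the dish.

>>> jog_arm(deltas=[0, 0, -8, 40, -19, -30, 0.4, 0, 0, -8, 40, -19, -80, 0.4, 0, 0, -8, 40, -19, -130, 0.4, 0, 0, -8, 40, -19, -170, 0.4, 0, 0, -8, 40, -19, -200, 0.4, 0, 0, -8, 40, -19, -215, 0.4, 0, 0, -8, 40, -19, -225, 0.4, 0, 0, -8, 40, -19, -232, 0.4, 0, 0, -8, 40, -19, -238, 0.4, 0, 0, -8, 40, -19, -239, 0.4, 0, 0, -8, 40, -19, -239, 0.15, 0, 0, -8, 40, -19, -239, 0.1, 0, 0, -8, 40, -19, -239, 0.1, 0, 0, -8, 40, -19, -239, 0.1, 0, 0, -8, 40, -19, -239, 0.1, 0, 0, -8, 40, -19, -239, 0.1], grip_force=20)

```text
clock: 3.75
position: [0.641, 0.0517, 0.0642]
ee_rot: [0.001, 0.071, 0.997, 0.0]
contact_force: [0.5, 0.0, 4.9]
width: 0.0177
gripper_force: 24.5
```

>>> jog_arm(deltas=[0, 0, 0, 0, 0, 15, 0.1, 0, 0, 0, 0, 0, 35, 0.1, 0, 0, -8, -5, -4, 35, 0.1, 0, 0, -16, -5, -4, 35, 0.1, 0, 0, -24, -5, -4, 35, 0.1, 0, 0, -32, -5, -4, 35, 0.1, 0, 0, -40, -5, -4, 35, 0.1, 0, 0, -48, -5, -4, 35, 0.1, 0, 0, -56, -5, -4, 35, 0.1, 0, 0, -64, -5, -4, 35, 0.1, 0, 0, -72, -5, -4, 35, 0.1, 0, 0, -80, -5, -4, 35, 0.1, 0, 0, -88, -5, -4, 35, 0.1, 0, 0, -96, -5, -4, 35, 0.1, 0, 0, -99.6, -5, -4, 35, 0.1, 0, 0, -99.6, -5, -4, 35, 0.1])

```text
clock: 5.35
position: [0.6349, 0.0478, 0.0977]
ee_rot: [-0.0, 0.807, 0.59, -0.001]
contact_force: [-0.0, -0.4, 0.6]
width: 0.0172
gripper_force: 23.7
```

```bash
python3 - <<'E'
from h import *
s=manip.get_state(); c=cal("wrist"); im=imaging.get_image("wrist")
np.savez("w3.npz",K=c[0],d=c[1],T=c[2],im=im)
print(s["position"],s["ee_rot"],s["contact_force"],s["width"])
print(proj(c,[[.6353,.0477,.08],[.637,.053,.032]]))
crop(cv2.convertScaleAbs(im,alpha=1.3),160,110,480,350,2.5,"pics/w3.png")
E
```

```text
[0.63487157 0.04776858 0.09766128] [-3.74674944e-04  8.07434847e-01  5.89956385e-01 -5.40031461e-04] [-0.01807042 -0.35961159  0.56023709] 0.01720691602785509
[[316.90602539 300.29071169]
 [317.27245501 254.24872863]]
```

View pics/w3.png

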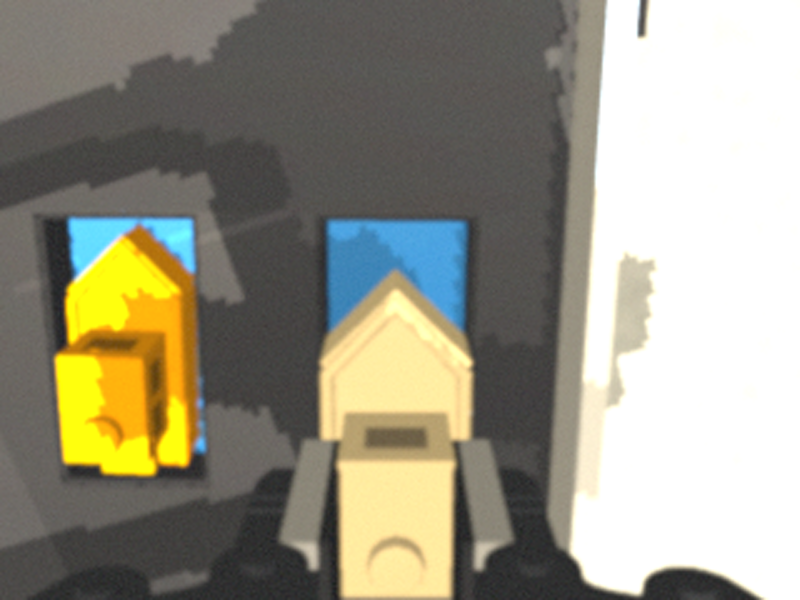

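The boat is centred sideways over its pocket (396 against 397 px) and parallel to it. I'll check the fore-aft position from the bow tip at crop (395,270), and the pocket's front and rear ends.

```bash
python3 - <<'E'
from h import *
z=np.load("w3.npz"); c=(z["K"],z["d"],z["T"]); f=lambda p:np.array(p,float)/2.5+[160,110]
u=np.array([np.cos(np.radians(72.4)),np.sin(np.radians(72.4))]); o=np.array([.6371,.0534])
for n,p,h in(("bow",(395,270),.082),("pocket +x floor edge",(397,219),.014),("same if top",(397,216),.032),("amber bow",(137,227),.030),("amber pocket +x",(130,216),.014),("amber pocket -x top",(135,478),.032)):
    P=atz(c,f([p]),h)[0]; print(n,P.round(4),"along",((P[:2]-o)@u*1e3).round(1))
E
```

```text
bow [0.6474 0.084  0.082 ] along 32.3
pocket +x floor edge [0.6468 0.0808 0.014 ] along 29.1
same if top [0.6479 0.0844 0.032 ] along 32.9
amber bow [0.5922 0.0993 0.03  ] along 30.2
amber pocket +x [0.5863 0.101  0.014 ] along 30.0
amber pocket -x top [0.5694 0.0435 0.032 ] along -29.9
```

>>> jog_arm(deltas=[0, 0, 0, -1, -2.5, -10, 0.1, 0, 0, 0, -1, -2.5, -25, 0.1, 0, 0, 0, -1, -2.5, -33, 0.1, 0, 0, 0, -1, -2.5, -38, 0.1, 0, 0, 0, -1, -2.5, -42, 0.1, 0, 0, 0, -1, -2.5, -46, 0.1, 0, 0, 0, -1, -2.5, -49, 0.1, 0, 0, 0, -1, -2.5, -51, 0.1, 0, 0, 0, -1, -2.5, -51, 0.1])

```text
clock: 6.3
position: [0.6343, 0.0452, 0.0472]
ee_rot: [-0.0, 0.807, 0.59, -0.0]
contact_force: [0.3, -0.8, -0.9]
width: 0.0175
gripper_force: 23.7
```

>>> jog_arm(deltas=[0, 0, 0, 0, 0, -1, 0.1, 0, 0, 0, 0, 0, -2, 0.1, 0, 0, 0, 0, 0, -2, 0.1])

```text
clock: 6.6
position: [0.6347, 0.0453, 0.0462]
ee_rot: [0.0, 0.807, 0.59, 0.0]
contact_force: [-1.1, 0.0, 4.2]
width: 0.0176
gripper_force: 24.3
```

>>> jog_arm(deltas=[0, 0, 0, 0, 0, -1, 0.2, 0, 0, 0, 0, 0, -1, 0.32, 0, 0, 0, 0, 0, -1, 0.32, 0, 0, 0, 0, 0, 8, 0.32, 0, 0, 0, 0, 0, 25, 0.32, 0, 0, 0, 0, 0, 70, 0.32, 0, 0, 0, 0, 0, 120, 0.4, 0, 0, -8, -20, -30, 160, 0.4, 0, 0, -16, -40, -70, 190, 0.4, 0, 0, -24, -60, -110, 205, 0.4, 0, 0, -32, -80, -150, 205, 0.4, 0, 0, -40, -100, -190, 205, 0.4, 0, 0, -48, -120, -230, 205, 0.4, 0, 0, -56, -140, -265, 205, 0.4, 0, 0, -64, -154, -292, 205, 0.4, 0, 0, -72, -154, -292, 205, 0.4, 0, 0, -80, -154, -292, 205, 0.4, 0, 0, -88, -154, -292, 205, 0.4, 0, 0, -90, -154, -292, 205, 0.4, 0, 0, -90, -154, -292, 205, 0.4])

```text
clock: 8.6
position: [0.4803, -0.2468, 0.2507]
ee_rot: [0.0, 0.988, -0.154, 0.0]
contact_force: [0.5, 0.1, 0.6]
width: 0.0342
gripper_force: 0.0
```

```bash
python3 - <<'E'
from h import *
s=manip.get_state(); c=cal("wrist"); im=imaging.get_image("wrist"); t=imaging.get_image("top")
np.savez("w4.npz",K=c[0],d=c[1],T=c[2],im=im)
print(s["clock"],s["position"],s["ee_rot"],s["contact_force"],s["width"])
p=proj(c,[[.519,-.26,.03]])[0]; q=proj(cal("top"),[[.6371,.0534,.03]])[0]; print(p,q)
x,y=np.clip(p.astype(int),60,[580,420]); a=cv2.resize(im[y-60:y+60,x-50:x+50],None,fx=5,fy=5,interpolation=cv2.INTER_CUBIC)
x0,y0=x-50,y-60; print(x0,y0)
x,y=q.astype(int); b=cv2.resize(t[y-40:y+60,x-25:x+25],None,fx=5.8,fy=5.8,interpolation=cv2.INTER_CUBIC)
o=np.zeros((600,800,3),np.uint8); o[:,:500]=a; o[:b.shape[0],505:505+b.shape[1]]=b
cv2.imwrite("pics/w4.png",o)
E
```

```text
8.6 [ 0.48028799 -0.2468076   0.25066361] [ 1.06534881e-04  9.88088422e-01 -1.53887122e-01  1.10558950e-04] [0.54779946 0.05206283 0.58433586] 0.03421624829887959
[319.68743671 167.30140586] [317.68231994 220.68809754]
269 107
```

View pics/w4.png

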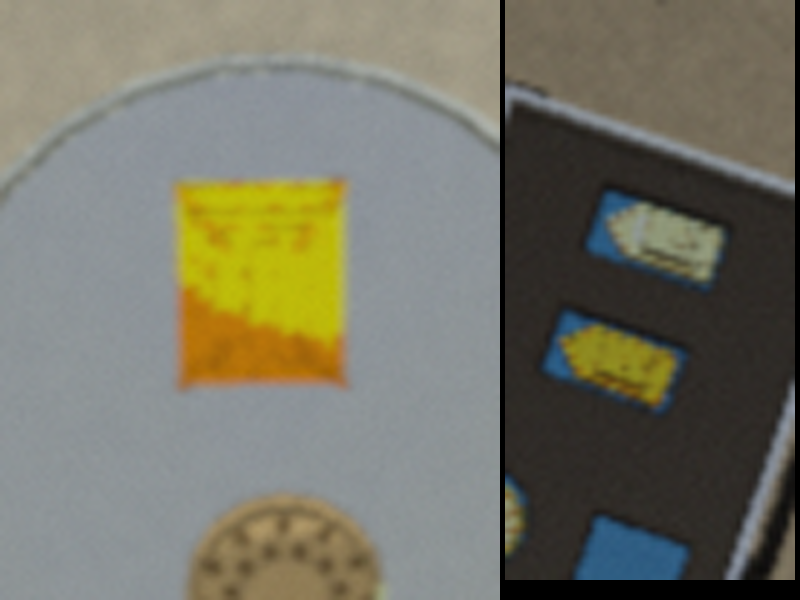

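The tower sits centred and square in the left crop, corners (178,183), (345,180), (345,388) and (180,388). The right crop shows both boats seated alike.

```bash
python3 - <<'E'
from h import *
z=np.load("w4.npz"); c=(z["K"],z["d"],z["T"]); print(c[2][:3,3])
for h in(.006,.02):
    P=atz(c,(np.array([(178,183),(345,180),(345,388),(180,388)],float)-2)/5+[269,107],h)
    v=P[0]+P[1]-P[2]-P[3]; w=P[1]+P[2]-P[0]-P[3]
    print(h,P.mean(0).round(4),np.degrees(np.arctan2(v[1],v[0])),np.degrees(np.arctan2(w[1],w[0])),np.linalg.norm(v)/2,np.linalg.norm(w)/2)
E
```

```text
[ 0.54944313 -0.2679937   0.38194312]
0.006 [ 0.5198 -0.2618  0.006 ] -17.298216078438603 -107.21231284604542 0.041325798710606744 0.0337455320713441
0.02 [ 0.5209 -0.262   0.02  ] -17.298216078438497 -107.21231284604528 0.03978683937022552 0.032488859402026685
```

>>> jog_arm(deltas=[0, 0, 0.5, 40, -15, -20, 0.45, 0, 0, 0.5, 40, -15, -70, 0.45, 0, 0, 0.5, 40, -15, -120, 0.45, 0, 0, 0.5, 40, -15, -160, 0.45, 0, 0, 0.5, 40, -15, -185, 0.45, 0, 0, 0.5, 40, -15, -200, 0.45, 0, 0, 0.5, 40, -15, -210, 0.45, 0, 0, 0.5, 40, -15, -216, 0.45, 0, 0, 0.5, 40, -15, -216, 0.45, 0, 0, 0.5, 40, -15, -216, 0.2, 0, 0, 0.5, 40, -15, -216, 0.2, 0, 0, 0.5, 40, -15, -216, 0.2, 0, 0, 0.5, 40, -15, -216, 0.2, 0, 0, 0.5, 40, -15, -216, 0.2])

```text
clock: 10.1
position: [0.521, -0.2621, 0.0353]
ee_rot: [0.0, 0.989, -0.15, 0.001]
contact_force: [-0.6, -0.1, 5.5]
width: 0.0232
gripper_force: 22.4
```

>>> jog_arm(deltas=[0, 0, 0, 0, 0, 10, 0.2, 0, 0, 0, 0, 0, 40, 0.2, 0, 0, 0, 0, 0, 85, 0.2, 0, 0, 8, -2, 20, 100, 0.2, 0, 0, 16, -6, 50, 100, 0.2, 0, 0, 24, -10, 90, 100, 0.2, 0, 0, 32, -15, 130, 100, 0.2, 0, 0, 40, -20, 170, 100, 0.2, 0, 0, 48, -25, 210, 100, 0.2, 0, 0, 56, -30, 250, 100, 0.2, 0, 0, 64, -36, 285, 100, 0.2, 0, 0, 72, -42, 310, 100, 0.2, 0, 0, 80, -42, 326, 100, 0.2, 0, 0, 88, -42, 326, 90, 0.2, 0, 0, 89.7, -42, 326, 75, 0.2, 0, 0, 89.7, -42, 326, 70, 0.2, 0, 0, 89.7, -42, 326, 70, 0.2])

```text
clock: 11.8
position: [0.4776, 0.0642, 0.1038]
ee_rot: [-0.001, 0.807, 0.591, -0.001]
contact_force: [-0.2, 0.2, -0.1]
width: 0.0232
gripper_force: 21.8
```

```bash
python3 - <<'E'
from h import *
s=manip.get_state(); c=cal("wrist"); im=imaging.get_image("wrist")
np.savez("w5.npz",K=c[0],d=c[1],T=c[2],im=im)
print(s["clock"],s["position"],s["ee_rot"],s["contact_force"],s["width"])
crop(cv2.convertScaleAbs(im,alpha=1.3),220,160,420,310,4,"pics/w5.png")
E
```

```text
11.8 [0.47760514 0.06424509 0.10384013] [-5.77256842e-04  8.06705943e-01  5.90952226e-01 -8.09226122e-04] [-0.19102131  0.2473132  -0.14261682] 0.023189163363715914
```

View pics/w5.png

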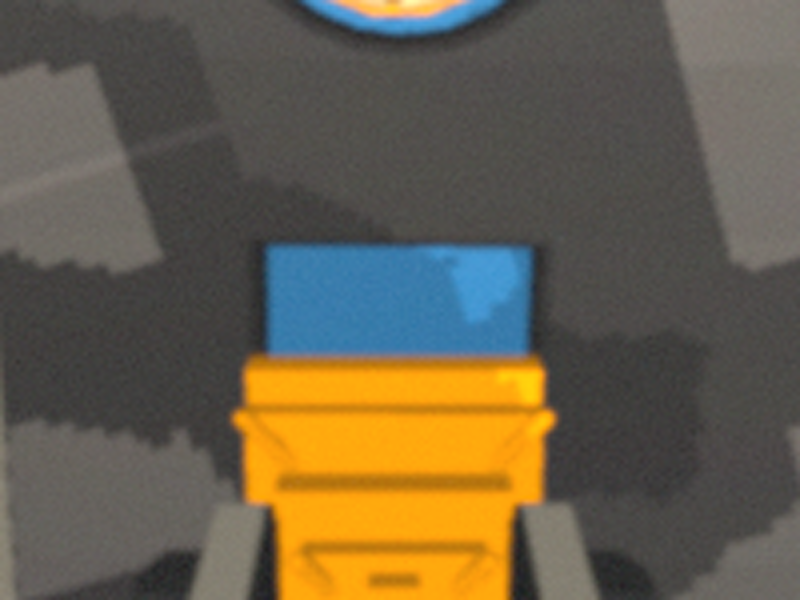

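The tower's foot is level, spanning 244–545 px at front edge row 357. The pocket floor spans 266–530, with its +x edge at row 243. Computing the residual offset.

```bash
python3 - <<'E'
from h import *
z=np.load("w5.npz"); c=(z["K"],z["d"],z["T"]); f=lambda p:(np.array(p,float)-1.5)/4+[220,160]
a=np.radians(72.4); ux=np.array([np.cos(a),np.sin(a)]); uy=np.array([-np.sin(a),np.cos(a)]); o=np.array([.4793,.0638])
def q(n,p,h):
    P=atz(c,f([p]),h)[0]; print(n,"x",((P[:2]-o)@ux*1e3).round(1),"y",((P[:2]-o)@uy*1e3).round(1))
b=.0353-.003; zb=.1038-b; print(zb)
q("foot L top",(244,365),zb+.005);q("foot R top",(545,365),zb+.005);q("foot front bottom",(394,356),zb)
q("floor L",(266,340),.014);q("floor R",(530,340),.014);q("pocket +x top",(398,242),.032);q("topL",(256,300),.032);q("topR",(540,300),.032)
E
```

```text
0.07150000000000001
foot L top x 20.1 y 18.0
foot R top x 20.2 y -16.5
foot front bottom x 19.6 y 0.9
floor L x 3.8 y 21.3
floor R x 3.8 y -20.7
pocket +x top x 24.1 y 0.4
topL x 15.4 y 20.9
topR x 15.5 y -20.2
```

>>> jog_arm(deltas=[0, 0, 0, 0.5, 0.5, -10, 0.2, 0, 0, 0, 0.5, 0.5, -25, 0.2, 0, 0, 0, 0.5, 0.5, -34, 0.2, 0, 0, 0, 0.5, 0.5, -40, 0.2, 0, 0, 0, 0.5, 0.5, -45, 0.2, 0, 0, 0, 0.5, 0.5, -49, 0.2, 0, 0, 0, 0.5, 0.5, -52, 0.2, 0, 0, 0, 0.5, 0.5, -54, 0.2, 0, 0, 0, 0.5, 0.5, -56, 0.2, 0, 0, 0, 0.5, 0.5, -56, 0.2])

```text
clock: 12.85
position: [0.4788, 0.0648, 0.0482]
ee_rot: [0.0, 0.806, 0.591, -0.0]
contact_force: [0.2, 1.3, -0.9]
width: 0.0234
gripper_force: 21.8
```

>>> jog_arm(deltas=[0, 0, 0, 0, 0, -1, 0.2, 0, 0, 0, 0, 0, -2, 0.2, 0, 0, 0, 0, 0, -2, 0.2])

```text
clock: 13.15
position: [0.479, 0.0647, 0.0464]
ee_rot: [0.0, 0.806, 0.591, 0.0]
contact_force: [0.6, -0.5, -0.7]
width: 0.0232
gripper_force: 21.8
```

>>> jog_arm(deltas=[0, 0, 0, 0, 0, -0.5, 0.2, 0, 0, 0, 0, 0, -1, 0.2, 0, 0, 0, 0, 0, -1, 0.2])

```text
clock: 13.45
position: [0.479, 0.0647, 0.0462]
ee_rot: [0.0, 0.806, 0.591, 0.0]
contact_force: [-1.9, -0.7, 7.7]
width: 0.0232
gripper_force: 22.6
```

>>> jog_arm(deltas=[0, 0, 0, 0, 0, 0, 0.3, 0, 0, 0, 0, 0, 0, 0.42, 0, 0, 0, 0, 0, 0, 0.42, 0, 0, 0, 0, 0, 0, 0.42, 0, 0, 0, 0, 0, 8, 0.42, 0, 0, 0, 0, 0, 25, 0.42, 0, 0, 0, 0, 0, 70, 0.42, 0, 0, 0, 0, 0, 120, 0, 0, 0, 0, 0, 0, 170, 0, 0, 0, 0, -10, -20, 210, 0, 0, 0, 0, 0, -40, 240, 0, 0, 0, 0, 0, -40, 240, 0, 0, 0, 0, 0, -40, 240, 0])

```text
clock: 14.75
position: [0.4789, 0.0246, 0.2861]
ee_rot: [0.0, 0.807, 0.591, 0.001]
contact_force: [-0.1, 1.2, 0.1]
width: 0.0001
gripper_force: 0.0
```

```bash
python3 - <<'E'
from h import *
s=manip.get_state(); c=cal("wrist"); im=imaging.get_image("wrist")
np.savez("w6.npz",K=c[0],d=c[1],T=c[2],im=im)
print(s["clock"],s["position"],s["ee_rot"],s["contact_force"],s["width"])
H=[.579,.166,.06]; print(proj(c,[H,[.479,.0645,.04],[.637,.053,.05]]))
crop(cv2.convertScaleAbs(im,alpha=1.3),0,0,640,480,1.25,"pics/w6.png")
E
```

```text
14.75 [0.47890949 0.02458253 0.28608282] [3.74466266e-04 8.06762783e-01 5.90874952e-01 6.80753098e-04] [-0.06943785  1.15695015  0.05154153] 7.375926100605894e-05
[[376.50860105  24.3172872 ]
 [305.11833471 167.85941849]
 [462.61522855 130.93489778]]
```

View pics/w6.png

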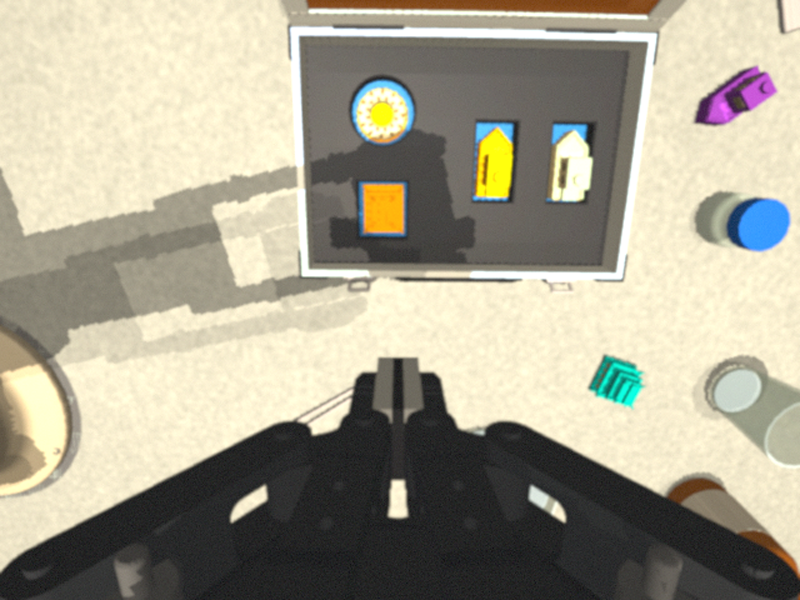

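All prints sit in their pockets: the pagoda at (382,209), the ring at (382,112), and the boats at (494,162) and (570,165). Next I go over and behind the open lid.

>>> jog_arm(deltas=[0, 0, 0, 0, 0, 45, 0, 0, 0, 0, 25, 45, 55, 0, 0, 0, 0, 50, 90, 55, 0, 0, 0, 0, 74, 135, 55, 0, 0, 0, 0, 96, 180, 55, 0, 0, 0, 0, 118, 224, 55, 0, 0, 0, 0, 138, 260, 55, 0, 0, 0, 0, 138, 260, 55, 0, 0, 0, 0, 138, 260, 20, 0, 0, 0, 0, 138, 260, -20, 0, 0, 0, 0, 138, 260, -50, 0, 0, 0, 0, 138, 260, -70, 0, 0, 0, 0, 138, 260, -70, 0])

```text
clock: 16.1
position: [0.6133, 0.2836, 0.2099]
ee_rot: [-0.002, 0.806, 0.591, -0.005]
contact_force: [-1.2, 0.4, 0.2]
width: -0.0004
gripper_force: 0.0
```

>>> jog_arm(deltas=[0, 0, 0, 0, 0, 0, 0, 0, 0, 0, -3, -10, 0, 0, 0, 0, 0, -6, -19, 0, 0, 0, 0, 0, -9, -29, 0, 0, 0, 0, 0, -9, -29, 0, 0])

```text
clock: 16.6
position: [0.6076, 0.2539, 0.2164]
ee_rot: [0.001, 0.807, 0.591, 0.0]
contact_force: [-0.5, -0.5, -0.7]
width: 0.0001
gripper_force: 0.0
```

```bash
python3 -c "
from h import *
s=manip.get_state();print(s['qpos'],s['qd'],s['effort'],s['moment'])"
```

```text
[ 2.90680331e-01  4.15136547e-01  1.35621830e+00 -7.63469786e-04
  1.36934761e+00  5.97955927e-01] [ 0.01566633  0.01422721 -0.01672377  0.02322284 -0.01083242  0.01121381] [-1.83207253e-01 -5.01365018e+01 -2.45232457e+01 -8.91236519e-02
  4.49650129e-02 -5.96631481e-02] [ 0.05611168 -0.01249691  0.00543825]
```

>>> jog_arm(deltas=[0, 0, 0, -4.5, -14.3, 0, 0, 0, 0, 0, -9, -28.6, 0, 0, 0, 0, 0, -13.6, -43, 0, 0, 0, 0, 0, -18, -57, 0, 0, 0, 0, 0, -18, -57, 0, 0])

```text
clock: 17.1
position: [0.589, 0.1961, 0.2155]
ee_rot: [0.001, 0.807, 0.591, -0.001]
contact_force: [-0.1, 0.5, -0.5]
width: -0.0001
gripper_force: 0.0
```

>>> jog_arm(deltas=[0, 0, 0, -4.5, -14.3, 0, 0, 0, 0, 0, -8, -24, 0, 0])

```text
clock: 17.3
position: [0.5819, 0.174, 0.2153]
ee_rot: [0.0, 0.806, 0.591, 0.0]
contact_force: [3.0, 3.2, 1.0]
width: 0.0
gripper_force: 1.4
```

```bash
python3 - <<'E'
from h import *
# lid angle from side/top cameras: amber pane pixel centroid / model compare
s=manip.get_state(); print(s["position"],s["contact_force"],s["moment"])
H=np.array([.579,.166,.06]);ux=np.array([.3024,.9532,0]);uy=np.array([-.9532,.3024,0]);Z=np.array([0,0,1.])
ref={"top":cv2.imread("pics/t0.png"),"side":cv2.imread("pics/s0.png")}
for n in("top","side"):
    c=cal(n)
    for lab,im in(("start",ref[n]),("now",imaging.get_image(n))):
        hsv=cv2.cvtColor(im,cv2.COLOR_BGR2HSV); m=(hsv[...,0]<14)&(hsv[...,1]>150)&(hsv[...,2]>30); best=[]
        for th in np.arange(.2,2.06,.05):
            e=-np.cos(th)*ux+np.sin(th)*Z
            q=proj(c,[H+r*e+y*uy for r,y in((.015,-.115),(.015,.115),(.165,.115),(.165,-.115))])
            k=np.zeros(m.shape,np.uint8); cv2.fillPoly(k,[q.astype(np.int32)],1)
            M=m.copy(); b=cv2.boundingRect(proj(c,[H+np.array([x,y,z]) for x in(-.25,.25) for y in(-.25,.25) for z in(0,.2)]).astype(np.int32)); R=np.zeros_like(m);R[max(b[1],0):b[1]+b[3],max(b[0],0):b[0]+b[2]]=1; M&=R
            best.append(((M&(k>0)).sum()/max((M|(k>0)).sum(),1),round(th,2)))
        print(n,lab,sorted(best)[-3:])
E
```

```text
[0.58185941 0.17403804 0.215297  ] [3.03779271 3.17208064 0.98154969] [ 0.37316378 -0.26430789  0.03746073]
top start [(np.float64(0.7536778574122972), np.float64(1.95)), (np.float64(0.8166598611678236), np.float64(1.9)), (np.float64(0.8418277680140598), np.float64(1.85))]
top now [(np.float64(0.0), np.float64(1.95)), (np.float64(0.0), np.float64(2.0)), (np.float64(0.0), np.float64(2.05))]
side start [(np.float64(0.9050365244136871), np.float64(1.85)), (np.float64(0.9083542349990353), np.float64(1.8)), (np.float64(0.9182439024390244), np.float64(1.7))]
side now [(np.float64(0.8265456847436168), np.float64(1.5)), (np.float64(0.8377077865266842), np.float64(1.4)), (np.float64(0.8513366659421865), np.float64(1.45))]
```

>>> jog_arm(deltas=[0, 0, 0, -4, -12.4, 1, 0, 0, 0, 0, -8.5, -26.7, 1, 0, 0, 0, 0, -12.8, -40.4, -2, 0, 0, 0, 0, -17, -54, -7, 0, 0, 0, 0, -21, -66.7, -14, 0, 0, 0, 0, -25, -78.6, -22, 0, 0, 0, 0, -28.5, -90, -31, 0, 0, 0, 0, -31.8, -100, -42, 0, 0, 0, 0, -34.8, -109.6, -53, 0, 0, 0, 0, -37.3, -117.6, -65, 0, 0, 0, 0, -38.5, -121, -72, 0, 0, 0, 0, -39.5, -124.5, -79, 0])

```text
clock: 18.6
position: [0.5419, 0.0498, 0.1354]
ee_rot: [-0.0, 0.807, 0.591, -0.0]
contact_force: [-0.5, 0.4, 2.5]
width: -0.0001
gripper_force: 0.6
```

>>> jog_arm(deltas=[0, 0, 0, -1, -3, -7, 0, 0, 0, 0, -1.8, -5.6, -14, 0, 0, 0, 0, -2.5, -8, -21, 0, 0, 0, 0, -3, -10, -28, 0, 0, 0, 0, -3.5, -11.5, -32, 0, 0, 0, 0, -3.6, -11.5, -36, 0, 0, 0, 0, -4, -13, -40, 0, 0, 0, 0, -4, -13, -44, 0, 0, 0, 0, -4.3, -13.8, -47, 0, 0, 0, 0, -4.3, -13.8, -50, 0, 0, 0, 0, -4.5, -14, -52, 0, 0, 0, 0, -4.5, -14, -54, 0, 0, 0, 0, -4.5, -14, -54, 0])

```text
clock: 19.9
position: [0.5377, 0.0363, 0.082]
ee_rot: [-0.0, 0.806, 0.591, -0.0]
contact_force: [0.2, 1.3, -0.2]
width: 0.0002
gripper_force: 0.0
```

>>> jog_arm(deltas=[0, 0, 0, 0, 0, -1, 0, 0, 0, 0, 0, 0, -2, 0, 0, 0, 0, 0, 0, -3, 0, 0, 0, 0, 0, 0, -3, 0])

```text
clock: 20.3
position: [0.5378, 0.0363, 0.0792]
ee_rot: [-0.0, 0.806, 0.591, -0.0]
contact_force: [0.0, 0.7, 0.1]
width: 0.0003
gripper_force: 0.0
```

>>> jog_arm(deltas=[0, 0, 0, 0, 0, -1, 0, 0, 0, 0, 0, 0, -2, 0, 0, 0, 0, 0, 0, -2, 0])

```text
clock: 20.6
position: [0.5379, 0.0363, 0.079]
ee_rot: [0.0, 0.806, 0.591, 0.0]
contact_force: [-3.4, 0.3, 11.4]
width: 0.0
gripper_force: 5.8
```

The lid is against its stop: height is as predicted and the force rises without any motion. Now I retreat.

>>> jog_arm(deltas=[0, 0, 0, 0, 0, 5, 0, 0, 0, 0, 0, 0, 30, 0, 0, 0, 0, 0, 0, 80, 0, 0, 0, 0, 0, 0, 130, 0, 0, 0, 0, 0, 0, 180, 0, 0, 0, 0, -40, 0, 210, 0, 0, 0, 0, -80, 0, 210, 0, 0, 0, 0, -120, 0, 210, 0, 0, 0, 0, -160, 0, 210, 0, 0, 0, 0, -200, 0, 210, 0, 0, 0, 0, -200, 0, 210, 0, 0, 0, 0, -200, 0, 210, 0])

```text
clock: 21.8
position: [0.3377, 0.0364, 0.2877]
ee_rot: [0.001, 0.806, 0.591, 0.001]
contact_force: [1.2, -0.2, -0.2]
width: 0.0003
gripper_force: 0.0
```

```bash
python3 - <<'E'
from h import *
H=np.array([.579,.166,.064]);ux=np.array([.3024,.9532,0]);uy=np.array([-.9532,.3024,0]);Z=np.array([0,0,1.])
c=cal("side"); im=imaging.get_image("side"); hsv=cv2.cvtColor(im,cv2.COLOR_BGR2HSV); m=(hsv[...,0]<16)&(hsv[...,1]>100); m[:180]=0;m[290:]=0;m[:,:240]=0;m[:,390:]=0
for th in(0,.05,.1,.15,.2,.3):
    e=-np.cos(th)*ux+np.sin(th)*Z; k=np.zeros(m.shape,np.uint8)
    cv2.fillPoly(k,[proj(c,[H+r*e+y*uy for r,y in((.015,-.115),(.015,.115),(.165,.115),(.165,-.115))]).astype(np.int32)],1)
    print(th,(m&(k>0)).sum()/(m|(k>0)).sum())
s=manip.get_state(); print(s["clock"],s["position"],s["contact_force"])
E
```

```text
0 0.8981108702384639
0.05 0.8477519379844961
0.1 0.7597644141351519
0.15 0.6576660459342023
0.2 0.5708978328173374
0.3 0.36179843089921543
21.85 [0.33862589 0.03625064 0.28771505] [0.01832132 0.23300774 0.00523858]
```

The side camera agrees with a lid angle of 0, and the arm is clear of everything.

```bash
python3 -c "
from rig import manip
print(manip.sign_off())"
```

```text
the job is handed in; nothing more can be done
None
```

I handed the job in at about 22 s of the 67 s allowed. The pagoda is in its rectangular pocket, the pale boat is turned and seated, the amber boat and ring sit in their pockets untouched, and the lid is shut (side camera reads 0 rad); no judging result came back.

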